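# Switch on the bottling pump under its red guard

### The arm

A 6-joint arm with a two-finger parallel gripper is mounted at the origin on the work surface. World frame = base frame: x ahead of the robot, y to its left, z up, the work surface at z = 0. Lengths are in mm, angles in rad, forces in N, time in s.
With the tool pointing down it reaches from about 275 to 1000 mm from the base axis. Payload 8.4 kg.
Tool frame: the origin (TCP) lies where the fingers leave the gripper's body, on its centre line; the fingertips stand 73 mm ahead of it and the grasp point (between the pads) lies 54 mm ahead of it (grip_point_offset is the distance from the TCP to the grasp point, in mm); z points along the fingers, y is the direction in which the jaws open and shut (so a half turn about z gives the same grasp; the last joint's range is limited). The gripper opens to 85 mm and grips with 20 to 120 N. Pads are 22 mm wide; open, the fingers measure 114 mm over their backs; the gripper's body (76 mm by 85 mm) begins 54 mm behind the grasp point. The pads swing forward as they close: fully open they stand 13 mm farther back than shut.
Start: joints at [-1.154, 0.353, 1.633, -0, 1.155, -0.002], TCP at [254.164, -570.99, 303.881] pointing down, gripper open.
Joint ranges: [-2.63, 2.63], [-0.92, 2.1], [0.06, 2.66], [-1.3, 4.44], [0, 2.69], [-3.02, 3.02]. Speed limits (rad/s): [2.22, 2.22, 2.79, 3.14, 3.14, 3.14].

### API

Orientations are given as [roll, pitch, yaw] about the fixed x, y, z axes, in that order (R = Rz(yaw) Ry(pitch) Rx(roll)).
In Python, from rig import sense, grab_frame, sign_off, grip_point_offset gives the robot as it stands. The module is installed in compiled form; this text tells all that it offers.
- The arm moves only by the tool drive_tool, never from a script. Its argument "targets" is one flat list of numbers, 7 for each row, row after row: the shift along the tool's x, y, z in m, then the turn, a rotation vector about the tool's x, y, z in rad, then the opening, from 0 (shut) to 1 (fully open). In form: [tx, ty, tz, wx, wy, wz, grip, tx, ty, tz, wx, wy, wz, grip, ...]. A call has 1 to 12 rows; each row is the pose to reach, as a shift and turn from the pose commanded when the call began, along the tool's axes at that moment; what a row does not reach only later rows make up. A row lasts 1/12 s, in which the tool goes at most 41.7 mm and 7.16 degrees, less where a joint would pass 70% of its speed; a pose out of reach is approached as far as the arm can. A call with a gripper value outside its range is refused whole. The fingers move at their own pace and stop on an object; "force" is the grip in N (left out, the last holds). Time passes only in rows, so rows that repeat a pose let the fingers close. It gives the time, the measured TCP pose, the force and the opening at its end, in the units of the state.
- sense(): the state, without advancing time (a new reading comes with each control period).
- grab_frame(name): name is "scene" or "side" or "wrist"; returns a dict with "color" (400x640x3 uint8, blue, green, red), "vertical_fov" (degrees; the focal length in pixels is half the picture's height over the tangent of half this angle, whatever the lens; pixels are square), "cx", "cy" (the principal point, pixels), "k1" (the pictures are not rectified: a ray, as slopes to the right and down, at radius r is drawn at 1 + k1 r^2 times it, then the intrinsics apply), "world_from_camera" (4x4, takes a point from camera to world coordinates). Camera axes: x right, y down, z forward; pixel columns grow to the right and rows downward; lengths in mm; the calibration is good to about 2 mm. A picture is of the moment at which its call begins. There is no depth.
- sign_off(): hands the job in, once; it reports no verdict.
The state is a dict: "clock": time; "qpos": joint angles; "qvel": joint speeds; "joint_efforts": joint torques, N m; "eef_pos": TCP position; "tcp_rot": TCP orientation; "contact_force": force on the tool from outside, world axes, zero at the start; "wrist_torque": the same for the moment, N m; "opening": opening from 0.0 (shut) to 1.0 (fully open).
Only numpy, scipy, OpenCV 4.12 (cv2) and the standard library are available. Lean on these libraries where they do the work, as an engineer would, in place of code of your own. Each camera call takes 0.05 s, during which the arm holds its last target. There are 200 camera calls.

### The job

Switch on the bottling pump: with a finger, lift the hinged red guard from under its front edge, gently push the toggle beneath it all the way over to the far side while the guard leans on the finger, then draw the finger out so that the guard falls shut over the switch. Do not pinch the guard or grip anything; leave the yellow-guarded switch alone and do not disturb the bottle, glass, cup and jar.

Things in the scene. Friction and masses are not known exactly. Their poses are not given: they have to be found in the camera images.
- red_box: Grey steel controller box with the red guard, 80 (x) x 130 (y) x 170 mm high, fixed to the table, turned up to 0.3 rad. Origin: centre of its underside; x points away from the robot, z up; its front face is at x=-40 mm. On its top (z=170 mm) lies a switch well between two upright cheeks (inner faces at y=+-43 mm, from x=-30 to 30 mm, up to z=204 mm), open at the front, with the toggle inside and the red flap guard as its roof.
- red_hinge (a point): Middle of the red guard's hinge axis, which runs along the box's y; 30 mm beyond the box centre, 205 mm above the table. Fixed.
- red_lip (a point): Middle of the lower front edge of the red guard, 75 mm from the hinge. Shut, it is level, 205 mm above the table (35 mm above the well floor), and overhangs the box's front face by 5 mm, so a tilted fingertip can get under it from the front. It moves with the guard.
- red_guard (a joint): Angle of the red guard: flat plastic flap 75 mm long, 100 mm wide, 6 mm thick (its lower layer of 3 mm reaches 6 mm further forward), 60 g. 0 = shut (level), grows as the front edge is lifted, stop at 1.4 rad. Free-swinging, no latch or spring: it leans on whatever holds it up and falls shut by itself from any angle when nothing does.
- red_toggle (a joint): Aluminium toggle under the red guard. 0 = off (leans 0.45 rad towards the box's front, -x), 0.9 = on (leans 0.45 rad towards the far side, +x). Pivot on the well floor 2 mm beyond the box centre (28 mm from the hinge), 170 mm above the table; lever 9 mm thick, 24 mm wide, tip 32 mm from the pivot. Stays where it is left; takes about 0.05 N m (2.5 N at 22 mm up). It starts off (0 to 0.1).
- red_toggle_tip (a point): Middle of the end of the toggle under the red guard; moves with it.
- yellow_box: The other machine's controller, with the yellow guard: same build and size as the red one, fixed to the table, to be left alone. Origin: centre of its underside.
- yellow_hinge (a point): Middle of the yellow guard's hinge axis, which runs along the box's y; 30 mm beyond the box centre, 205 mm above the table. Fixed.
- yellow_lip (a point): Middle of the lower front edge of the yellow guard, 75 mm from the hinge. Shut, it is level, 205 mm above the table (35 mm above the well floor), and overhangs the box's front face by 5 mm, so a tilted fingertip can get under it from the front. It moves with the guard.
- yellow_guard (a joint): Angle of the yellow guard: flat plastic flap 75 mm long, 100 mm wide, 6 mm thick (its lower layer of 3 mm reaches 6 mm further forward), 60 g. 0 = shut (level), grows as the front edge is lifted, stop at 1.4 rad. Free-swinging, no latch or spring: it leans on whatever holds it up and falls shut by itself from any angle when nothing does.
- yellow_toggle (a joint): Aluminium toggle under the yellow guard. 0 = off (leans 0.45 rad towards the box's front, -x), 0.9 = on (leans 0.45 rad towards the far side, +x). Pivot on the well floor 2 mm beyond the box centre (28 mm from the hinge), 170 mm above the table; lever 9 mm thick, 24 mm wide, tip 32 mm from the pivot. Stays where it is left; takes about 0.05 N m (2.5 N at 22 mm up). It starts off (0 to 0.1).
- yellow_toggle_tip (a point): Middle of the end of the toggle under the yellow guard; moves with it.
- wine_bottle: Loose green wine bottle, 74 mm diameter, 270 mm high, standing beyond the boxes. Origin: centre of its base.
- tasting_glass: Loose small stemmed glass, 52 mm diameter, 90 mm high, standing nearer the robot than the boxes. Origin: centre of its foot.
- green_cup: Loose green cup, 72 mm diameter, 65 mm high, to the left of the boxes. Origin: centre of its base.
- fruit_jar: Loose amber jar, 72 mm diameter, 100 mm high, to the right of the boxes. Origin: centre of its base.
There are look-alikes about, which are no part of the job. Leave any blue look-alike of the green_cup alone. What is shaped like the red_box but orange is not meant.

How it is judged (in metres and radians):
On the way, in this order (a step that is already met when the one before it is completed fails the run):
1. the red guard is lifted (over 0.2 rad) (value of joint red_guard above 0.2 rad), for 0.1 s.
2. the toggle is pushed over with the guard still up (value of joint red_toggle above 0.7 rad and value of joint red_guard above 0.1 rad), for 0.1 s.
At the end, for the whole second after the job is handed in: Red toggle over to the far side (above 0.7 of 0.9 rad); red guard shut (below 0.05 rad) and at rest; yellow guard shut (below 0.05 rad), its toggle tip within 8 mm of its start; bottle, glass, cup and jar upright (within 0.3 rad) and within 25 mm of where they were (value of joint red_toggle above 0.7 rad and value of joint each of red_guard, yellow_guard below 0.05 rad and velocity of joint red_guard between -0.1 and 0.1 rad/s and distance of yellow_toggle_tip from where it was at the start of the episode below 0.008 m and distance of each of wine_bottle, tasting_glass, green_cup, fruit_jar from where it was at the start of the episode below 0.025 m and angle between each of wine_bottle, tasting_glass, green_cup, fruit_jar's own z axis and vertical below 0.3 rad); the robot touches nothing.
It fails at once if the yellow guard is lifted (over 0.15 rad) or its toggle moved (over 8 mm) (value of joint yellow_guard above 0.15 rad or distance of yellow_toggle_tip from where it was at the start of the episode above 0.008 m).
It fails at once if the red guard is pinched (fingers pressing over 1 N on its upper and lower layers at once) (contact force between the fingers and red_guard_c1 above 1 N and contact force between the fingers and red_guard_c0 above 1 N).
It fails at once if a bystander is lifted, pushed over 25 mm or tipped over 0.3 rad (distance of any of wine_bottle, tasting_glass, green_cup, fruit_jar from where it was at the start of the episode above 0.025 m or angle between any of wine_bottle, tasting_glass, green_cup, fruit_jar's own z axis and vertical above 0.3 rad).
It fails at once if the red controller, its guard or its toggle is pushed with over 40 N (contact force between the fingers and red_box above 40 N).
It also fails if it takes over 51 s, if anything falls off the work surface, if the arm or the gripper's body presses on something with over 40 N, if the wrist force passes 120 N, or if a joint passes its speed limit or range.

## Working session

There is one attempt and no reset: what is moved stays moved. The work goes in short steps, Python scripts to look and compute and a tool call to move; the robot and the scene stay as the last step left them, time stands still between calls to the robot, and variables do not carry over. Pictures are saved under pics/ and viewed, about 8 in all and at most 12, crops included, and the job is handed in when it is done.

Besides the shell and the picture viewer there is one more tool, called after "Emit:" as name(argument=value, ...) on one line, values as JSON. drive_tool: Moves the arm, as the interface text tells. Its arguments: {"type":"object","properties":{"targets":{"type":"array"},"force":{"type":"number"}},"required":["targets"]}

```bash
mkdir -p pics; cat > h.py <<'E'
import numpy as np,cv2
from rig import sense,grab_frame
from scipy.spatial.transform import Rotation as R
def K(f):
    h=f["color"].shape[0]; F=h/2/np.tan(np.radians(f["vertical_fov"])/2)
    return np.array([[F,0,f["cx"]],[0,F,f["cy"]],[0,0,1]]),np.array([f["k1"],0,0,0,0.])
def proj(f,P):
    W=np.linalg.inv(f["world_from_camera"]);k,d=K(f)
    return cv2.projectPoints(np.atleast_2d(P).astype(float),cv2.Rodrigues(W[:3,:3])[0],W[:3,3],k,d)[0][:,0]
def onz(f,uv,z):
    k,d=K(f);T=np.array(f["world_from_camera"])
    n=cv2.undistortPoints(np.array(uv,float).reshape(-1,1,2),k,d)[:,0]
    r=np.c_[n,np.ones(len(n))]@T[:3,:3].T
    return T[:3,3]+r*((z-T[2,3])/r[:,2])[:,None]
E
python3 - <<'E'
from h import *
print(sense())
for n in("scene","side"):
    f=grab_frame(n);cv2.imwrite(f"pics/{n}0.png",f["color"]);print(n,f["vertical_fov"],f["k1"],f["world_from_camera"])
E
```

```text
{'clock': 0.0, 'qpos': array([-1.15443602e+00,  3.53659249e-01,  1.63416145e+00,  7.72337369e-06,
        1.15517592e+00, -2.37896457e-03]), 'qvel': array([ 0.00082731,  0.00136227,  0.00023052, -0.00025098, -0.00075271,
       -0.00186027]), 'joint_efforts': array([-4.77987360e-04, -6.05259633e+01, -3.42067587e+01, -3.15373609e-05,
        9.51294496e-03,  8.99230344e-06]), 'eef_pos': array([ 253.98946532, -570.64502737,  303.14298025]), 'tcp_rot': array([-3.14018871e+00, -1.04014327e-05,  4.18736142e-01]), 'contact_force': array([-0.22949794, -0.35649868,  0.27256576]), 'wrist_torque': array([ 0.04007056, -0.01291685, -0.044749  ]), 'opening': 1.00082366355388}
scene 56.967372501214186 -0.04945757310602249 [[ 6.13164125e-01  4.38285884e-01 -6.57217802e-01  1.19237063e+03]
 [ 7.89937256e-01 -3.34529530e-01  5.13896025e-01 -4.44665100e+02]
 [ 5.37461103e-03 -8.34263434e-01 -5.51339855e-01  6.17493984e+02]
 [ 0.00000000e+00  0.00000000e+00  0.00000000e+00  1.00000000e+00]]
side 45.490131630094986 0.0010793436760174466 [[-8.03659660e-01 -2.84427319e-01  5.22716225e-01 -6.15358729e+01]
 [-5.94668521e-01  4.16865689e-01 -6.87453524e-01  8.97822939e+02]
 [-2.23718960e-02 -8.63321549e-01 -5.04158111e-01  7.88691232e+02]
 [ 0.00000000e+00  0.00000000e+00  0.00000000e+00  1.00000000e+00]]
```

View pics/scene0.png

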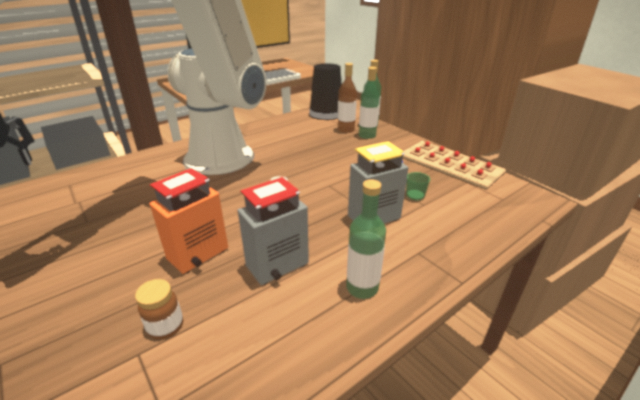

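View pics/side0.png

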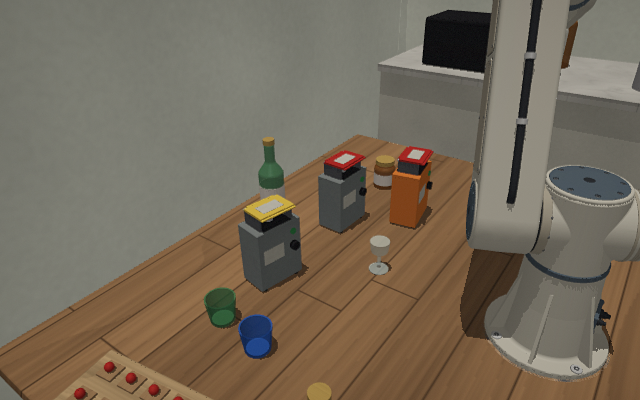

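The grey box with the red guard is at about (275,230) in the scene view and (343,190) in the side view. The orange look-alike is next to it, and the glass is in front at about (379,255) in the side view. Next I'll enlarge both views of the box.

```bash
python3 - <<'E'
import cv2,numpy as np
a=cv2.imread("pics/scene0.png")[170:290,230:320];b=cv2.imread("pics/side0.png")[145:245,310:400]
a=cv2.resize(a,None,fx=4.4,fy=4.4,interpolation=2);b=cv2.resize(b,None,fx=4.4,fy=4.4,interpolation=2)
b=cv2.copyMakeBorder(b,0,a.shape[0]-b.shape[0],0,0,0);cv2.imwrite("pics/c1.png",np.hstack([a,b]))
E
```

```text
(no output)
```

View pics/c1.png

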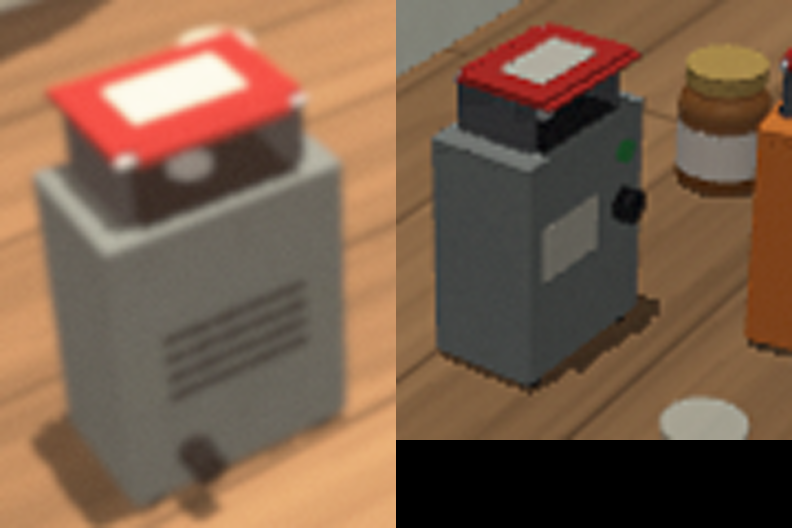

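```bash
cat >> h.py <<'E'
def box(p):
    c,s=np.cos(p[2]),np.sin(p[2]);T=np.eye(4);T[:2,:2]=[[c,-s],[s,c]];T[:2,3]=p[:2];return T
E
python3 - <<'E'
from h import *
from scipy.optimize import least_squares as ls
S=grab_frame("scene");D=grab_frame("side")
a=np.array([(108,255),(340,160),(40,175),(140,502),(342,415)])/4.4+[230,170]
A=np.array([(40,-65,170),(40,65,170),(-40,-65,170),(40,-65,0),(40,65,0)])
b=(np.array([(530,167),(640,98),(433,133),(530,388),(437,352),(636,318)])-[396,0])/4.4+[310,145]
B=np.array([(-40,65,170),(-40,-65,170),(40,65,170),(-40,65,0),(40,65,0),(-40,-65,0)])
def r(p):
    w=lambda X:X@box(p)[:3,:3].T+box(p)[:3,3]
    return np.r_[(proj(S,w(A))-a),(proj(D,w(B))-b)].ravel()
q=ls(r,[600,0,0],loss="soft_l1");print(q.x,np.degrees(q.x[2]),r(q.x).reshape(-1,2).round(1).tolist())
np.save("red.npy",q.x);T=box(q.x)
print("hinge",T@[30,0,205,1],"lip",T@[-45,0,205,1])
print("glass",onz(D,[(379,268)],0),"scene jar",onz(S,[(162,325)],0),"bottle",onz(S,[(363,285)],0),onz(D,[(398,160)],205))
print("orange top(scene)",onz(S,[(180,184)],211),"yellow",onz(S,[(380,152)],211))
w=grab_frame("wrist");cv2.imwrite("pics/w0.png",w["color"]);print(w["world_from_camera"].round(3),w["vertical_fov"])
print("tcpR",R.from_euler("xyz",sense()["tcp_rot"]).as_matrix().round(3))
E
```

```text
[ 616.11130611 -130.49106016  -12.59129492] -721.4280575537996 [[-0.5, -0.1], [0.9, -0.3], [-2.7, -0.6], [-0.2, 3.9], [1.6, 0.1], [0.3, 0.6], [0.9, -0.8], [-0.8, 0.5], [-0.0, 1.7], [-0.6, 1.0], [0.1, -1.5]]
hinge [ 646.10198828 -131.23871193  205.            1.        ] lip [ 571.12528286 -129.3695825   205.            1.        ]
glass [[408.38722181   6.13370351   0.        ]] scene jar [[ 620.50950902 -408.78732959    0.        ]] bottle [[785.93321621  -9.94267433   0.        ]] [[ 486.02661381 -217.44894842  205.        ]]
orange top(scene) [[ 471.06036753 -271.16404007  211.        ]] yellow [[621.3862012  182.69463741 211.        ]]
[[ 4.06000e-01 -8.74000e-01 -2.67000e-01  3.21551e+02]
 [-9.14000e-01 -3.89000e-01 -1.17000e-01 -5.39747e+02]
 [-2.00000e-03  2.92000e-01 -9.57000e-01  3.72847e+02]
 [ 0.00000e+00  0.00000e+00  0.00000e+00  1.00000e+00]] 69.88913520013098
tcpR [[ 0.914  0.407 -0.   ]
 [ 0.407 -0.914  0.001]
 [ 0.    -0.001 -1.   ]]
```

```bash
cat >> h.py <<'E'
def goal(tx,tz,al=0.6,ty=0):
    "tip centre in box frame -> world TCP pose"
    T=box(np.load("red.npy"))[:3];c,s=np.cos(al),np.sin(al)
    B=np.array([[s,0,c],[0,-1,0],[c,0,-s]]).T
    return T[:,:3]@B, T@np.array([tx-73*c,ty,tz+73*s,1])
def rel(g,cur=None):
    st=sense();p=st["eef_pos"];M=R.from_euler("xyz",st["tcp_rot"]).as_matrix()
    d=M.T@(g[1]-p)/1000;w=R.from_matrix(M.T@g[0]).as_rotvec()
    print("tgt",g[1].round(1),"shift",d.round(4).tolist(),"rot",w.round(4).tolist())
def tip():
    st=sense();M=R.from_euler("xyz",st["tcp_rot"]).as_matrix();T=box(np.load("red.npy"))
    t=st["eef_pos"]+73*M[:,2];b=np.linalg.inv(T)@np.r_[t,1]
    print("clock",st["clock"].__round__(2),"tip box",b[:3].round(1),"al",np.arcsin(-M[2,2]).round(3),"yaw",np.arctan2(M[1,2],M[0,2]).round(3),"F",st["contact_force"].round(1),"q",st["qpos"].round(2),"open",round(st["opening"],2))
E
python3 - <<'E'
from h import *
import rig
print(rig.grip_point_offset)
p=np.load("red.npy");p[2]+=4*np.pi;np.save("red.npy",p);print(p)
g=goal(-150,300);rel(g);tip()
E
```

```text
53.900000000000006
[ 6.16111306e+02 -1.30491060e+02 -2.49243062e-02]
tgt [ 405.9 -125.3  341.2] shift [0.3199, -0.3454, -0.0375] rot [-0.2159, 0.9545, 0.4077]
clock 0.25 tip box [-350.9 -449.2  230.5] al 1.57 yaw 1.98 F [-0.2 -0.4 -0.3] q [-1.15  0.35  1.63  0.    1.16 -0.  ] open 1.0
```

Emit:
drive_tool(targets=[0,0,-0.15,0,0,0,0,0,0,-0.15,0,0,0,0,0,0,-0.15,0,0,0,0,0,0,-0.15,0,0,0.3,0,0,0,-0.15,0,0,0.6,0,0,0,-0.15,0,0,0.8,0,0,0,-0.15,0,0,0.8,0,0,0,-0.15,0,0,0.8,0,0,0,-0.15,0,0,0.8,0,0,0,-0.15,0,0,0.8,0], force=20)

```text
clock: 1.08
eef_pos: [254.1, -570.9, 453.8]
tcp_rot: [-3.142, 0.0, -0.388]
contact_force: [-0.6, 0.4, 0.1]
opening: -0.002
```

```bash
python3 - <<'E'
from h import *
rel(goal(-150,300));tip()
E
```

```text
tgt [ 405.9 -125.3  341.2] shift [-0.0283, -0.47, 0.1126] rot [0.1762, 0.9599, -0.3344]
clock 1.08 tip box [-350.9 -449.3  380.8] al 1.571 yaw 2.173 F [-0.6  0.4  0.1] q [-1.15  0.25  1.44 -0.    1.44  0.8 ] open -0.0
```

Emit:
drive_tool(targets=[-0.006,-0.1,0,0.04,0.24,-0.08,0,-0.012,-0.2,0,0.09,0.48,-0.17,0,-0.018,-0.3,0,0.13,0.72,-0.25,0,-0.028,-0.47,0,0.176,0.96,-0.334,0,-0.028,-0.47,0,0.176,0.96,-0.334,0,-0.028,-0.47,0,0.176,0.96,-0.334,0,-0.028,-0.47,0,0.176,0.96,-0.334,0,-0.028,-0.47,0,0.176,0.96,-0.334,0,-0.028,-0.47,0,0.176,0.96,-0.334,0,-0.028,-0.47,0,0.176,0.96,-0.334,0,-0.028,-0.47,0,0.176,0.96,-0.334,0,-0.028,-0.47,0,0.176,0.96,-0.334,0])

```text
clock: 2.08
eef_pos: [402.6, -122.3, 454.1]
tcp_rot: [3.141, -0.973, -0.018]
contact_force: [0.0, -0.7, -0.2]
opening: 0.002
```

```bash
python3 - <<'E'
from h import *
tip();rel(goal(-150,300));rel(goal(-100,220))
E
```

```text
clock 2.08 tip box [-153.3    3.3  413. ] al 0.598 yaw -0.018 F [ 0.  -0.7 -0.2] q [-0.59 -0.44  2.31  0.93  0.59  0.38] open 0.0
tgt [ 405.9 -125.3  341.2] shift [-0.0914, 0.0029, 0.0663] rot [-0.0054, -0.0021, 0.0039]
tgt [ 455.9 -126.5  261.2] shift [-0.1294, 0.0032, 0.1527] rot [-0.0054, -0.0021, 0.0039]
```

Emit:
drive_tool(targets=[-0.03,0.001,0.035,0,0,0,0,-0.055,0.002,0.063,-0.005,-0.002,0.004,0,-0.08,0.003,0.092,-0.005,-0.002,0.004,0,-0.105,0.003,0.122,-0.005,-0.002,0.004,0,-0.129,0.003,0.153,-0.005,-0.002,0.004,0,-0.129,0.003,0.153,-0.005,-0.002,0.004,0,-0.129,0.003,0.153,-0.005,-0.002,0.004,0,-0.129,0.003,0.153,-0.005,-0.002,0.004,0])

```text
clock: 2.75
eef_pos: [456.5, -128.5, 259.5]
tcp_rot: [3.14, -0.968, -0.024]
contact_force: [0.4, 0.0, 0.2]
opening: 0.002
```

```bash
python3 - <<'E'
from h import *
tip();rel(goal(-60,190))
T=box(np.load("red.npy"));st=sense();M=R.from_euler("xyz",st["tcp_rot"]).as_matrix()
t=st["eef_pos"]+73*M[:,2]
G=lambda *p:(T@[*p,1])[:3]
pts=[G(-45,50,205),G(-45,-50,205),G(-40,65,170),G(-40,-65,170),t+11*M[:,0],t-11*M[:,0],t]
ims=[]
for n in("side","wrist"):
    f=grab_frame(n);im=f["color"].copy();q=proj(f,pts)
    print(n,q.round(0).tolist())
    c=np.clip(q.mean(0),[80,70],[560,330]).astype(int) if n=="side" else np.array([320,200])
    s,hw,hh=(5,80,58) if n=="side" else (1.25,320,200)
    if n=="side":
        im=im[c[1]-hh:c[1]+hh,c[0]-hw:c[0]+hw];q=q-(c-[hw,hh])
    im=cv2.resize(im,None,fx=s,fy=s)
    if n=="side":im=im[:,:]
    for u in q:
        if np.all(abs(u)<1000): cv2.circle(im,tuple(int(v*s+s/2) for v in u),2,(0,255,0),-1)
    cv2.imwrite(f"pics/{n}1.png",im)
E
```

```text
clock 2.75 tip box [-99.4  -2.1 218.1] al 0.603 yaw -0.026 F [0.4 0.  0.2] q [-0.49  0.08  2.49  2.28  0.5  -1.05] open 0.0
tgt [ 495.9 -127.5  231.2] shift [-0.001, -0.002, 0.0484] rot [0.0007, 0.0029, 0.0005]
side [[346.0, 171.0], [365.0, 158.0], [341.0, 184.0], [366.0, 166.0], [371.0, 161.0], [375.0, 168.0], [373.0, 164.0]]
wrist [[247.0, 187.0], [389.0, 187.0], [238.0, 211.0], [398.0, 210.0], [321.0, 228.0], [321.0, 264.0], [321.0, 247.0]]
```

View pics/side1.png

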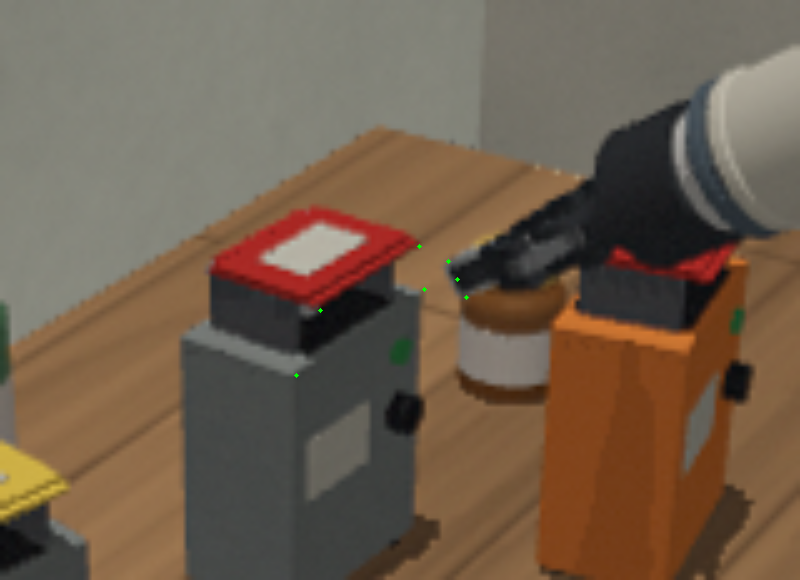

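View pics/wrist1.png

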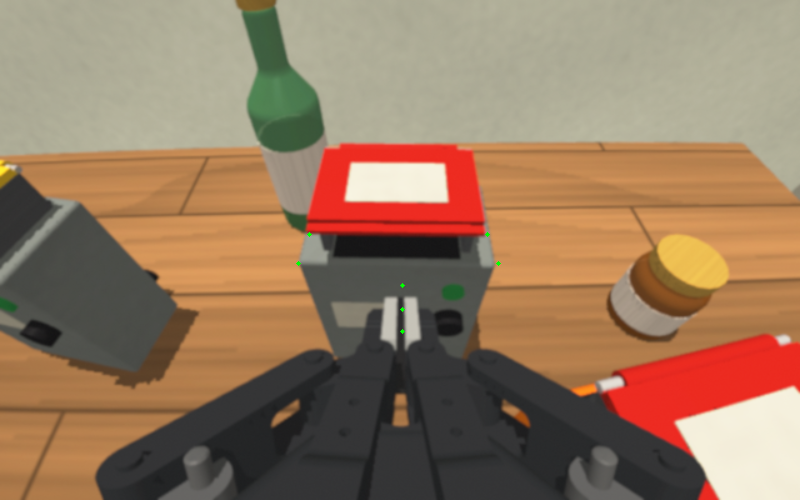

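The projected guard and box corners lie within about 4 px of the wrist picture: guard edges at (307,235) and (485,235), box front corners at (303,264) and (494,265). The tip ends at about (402,297), close to the prediction. The finger linkages flare outwards, so I'll check how wide they are against the cheeks.

```bash
python3 - <<'E'
from h import *
f=grab_frame("wrist");k,d=K(f);C=np.array(f["world_from_camera"])
st=sense();M=R.from_euler("xyz",st["tcp_rot"]).as_matrix()
px=np.array([(402,297),(385,297),(419,297),(366,320),(333,352),(470,352),(272,380),(700,470)])/1.25
n=cv2.undistortPoints(px.reshape(-1,1,2),k,d)[:,0];r=np.c_[n,np.ones(len(n))]@C[:3,:3].T@M
o=M.T@(C[:3,3]-st["eef_pos"]);print(o.round(1))
for h in(0,8,11):print(h,(o+r*((h-o[0])/r[:,0])[:,None])[:,1:].round(0).tolist())
E
```

```text
[ 72.3  -0.7 -69.4]
0 [[0.0, 88.0], [-8.0, 88.0], [8.0, 88.0], [-15.0, 65.0], [-25.0, 41.0], [24.0, 41.0], [-41.0, 25.0], [69.0, -9.0]]
8 [[0.0, 70.0], [-7.0, 70.0], [7.0, 70.0], [-13.0, 50.0], [-22.0, 29.0], [21.0, 29.0], [-37.0, 15.0], [61.0, -16.0]]
11 [[0.0, 64.0], [-7.0, 64.0], [7.0, 64.0], [-13.0, 44.0], [-21.0, 24.0], [20.0, 24.0], [-35.0, 11.0], [58.0, -18.0]]
```

Emit:
drive_tool(targets=[-0.001,-0.001,0.012,0,0,0,0,-0.001,-0.002,0.024,0,0,0,0,-0.001,-0.002,0.036,0,0,0,0,-0.001,-0.002,0.048,0,0,0,0,-0.001,-0.002,0.048,0,0,0,0,0.003,-0.002,0.054,0,0,0,0,0.007,-0.002,0.06,0,0,0,0,0.01,-0.002,0.065,0,0,0,0,0.013,-0.002,0.069,0,0,0,0,0.013,-0.002,0.069,0,0,0,0,0.013,-0.002,0.069,0,0,0,0])

```text
clock: 3.82
eef_pos: [520.9, -127.8, 233.0]
tcp_rot: [-3.141, -0.969, -0.025]
contact_force: [0.9, -1.1, -0.2]
opening: 0.002
```

```bash
python3 - <<'E'
from h import *
tip();rel(goal(-35,214))
f=grab_frame("wrist")["color"];g=grab_frame("side")["color"][125:235,290:430]
cv2.imwrite("pics/d2.png",np.hstack([cv2.resize(f[60:340,140:500],(440,342)),cv2.resize(g,(360,283),interpolation=2)[:342] if 0 else cv2.copyMakeBorder(cv2.resize(g,(360,283)),0,59,0,0,0)]))
E
```

```text
clock 3.82 tip box [-35.    0.3 191.7] al 0.601 yaw -0.024 F [ 0.9 -1.1 -0.2] q [-0.39  0.24  2.4   2.5   0.52 -1.21] open 0.0
tgt [ 520.9 -128.1  255.2] shift [0.0183, 0.0003, -0.0126] rot [-0.0006, 0.0014, 0.0002]
```

View pics/d2.png

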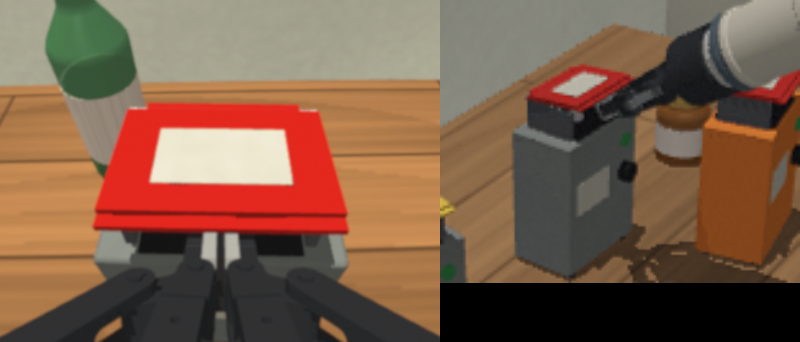

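The fingertip is under the guard's front edge: in the picture the pads disappear below the lip at (220,232). Now I'll lift.

Emit:
drive_tool(targets=[0.004,0,-0.003,0,0,0,0,0.008,0,-0.006,0,0,0,0,0.012,0,-0.009,0,0,0,0,0.016,0,-0.011,0,0,0,0,0.02,0,-0.014,0,0,0,0,0.022,0,-0.015,0,0,0,0,0.022,0,-0.015,0,0,0,0,0.022,0,-0.015,0,0,0,0,0.022,0,-0.015,0,0,0,0])

```text
clock: 4.67
eef_pos: [520.7, -127.9, 259.2]
tcp_rot: [-3.141, -0.969, -0.025]
contact_force: [-0.1, -0.4, 0.3]
opening: -0.001
```

```bash
python3 - <<'E'
from h import *
tip();rel(goal(-33,184));rel(goal(-15,184));rel(goal(3,184))
f=grab_frame("wrist")["color"];g=grab_frame("side")["color"][125:235,290:430]
cv2.imwrite("pics/d3.png",np.hstack([cv2.resize(f[60:340,140:500],(440,342)),cv2.copyMakeBorder(cv2.resize(g,(360,283)),0,59,0,0,0)]))
E
```

```text
clock 4.67 tip box [-35.3   0.3 217.8] al 0.602 yaw -0.024 F [-0.1 -0.4  0.3] q [-0.39  0.17  2.38  2.39  0.45 -1.09] open -0.0
tgt [ 522.9 -128.2  225.2] shift [-0.0267, 0.0002, 0.0211] rot [-0.0004, 0.0021, -0.0001]
tgt [ 540.9 -128.6  225.2] shift [-0.0165, 0.0002, 0.0359] rot [-0.0004, 0.0021, -0.0001]
tgt [ 558.9 -129.1  225.2] shift [-0.0063, 0.0002, 0.0507] rot [-0.0004, 0.0021, -0.0001]
```

View pics/d3.png

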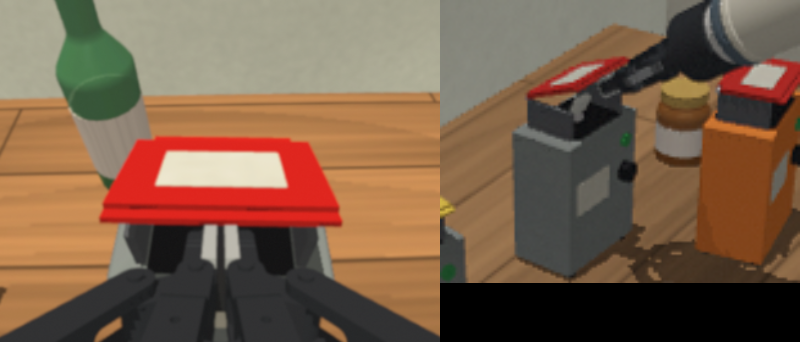

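```bash
python3 - <<'E'
from h import *
f=grab_frame("wrist");T=box(np.load("red.npy"))
for a in(0.1,.15,.2,.25,.3,.35,.4):
    print(a,proj(f,[(T@[30-75*np.cos(a),y,205+75*np.sin(a),1])[:3] for y in(50,-50)]).round(1).tolist())
hs=cv2.cvtColor(f["color"],cv2.COLOR_BGR2HSV);m=((hs[...,0]<8)|(hs[...,0]>172))&(hs[...,1]>150)&(hs[...,2]>60)
m[:,440:]=0
rows=[np.where(m[:,c])[0].max() for c in(240,260,380,400)];cols=np.where(m[200:245].any(0))[0];print(rows,cols.min(),cols.max())
E
```

```text
0.1 [[231.5, 270.3], [413.0, 270.0]]
0.15 [[230.0, 266.6], [414.6, 266.3]]
0.2 [[228.5, 262.4], [416.1, 262.1]]
0.25 [[227.0, 257.8], [417.6, 257.6]]
0.3 [[225.6, 252.8], [419.1, 252.5]]
0.35 [[224.2, 247.4], [420.5, 247.1]]
0.4 [[223.0, 241.6], [421.8, 241.3]]
[np.int64(241), np.int64(243), np.int64(245), np.int64(244)] 221 419
```

The guard is up at about 0.38 rad, the toggle is still off and clear of the finger. Next the finger goes down in front of the toggle, then pushes slowly.

Emit:
drive_tool(targets=[-0.007,0,0.005,0,0,0,0,-0.014,0,0.011,0,0,0,0,-0.02,0,0.016,0,0,0,0,-0.027,0,0.021,0,0,0,0,-0.027,0,0.021,0,0,0,0,-0.024,0,0.025,0,0,0,0,-0.022,0,0.028,0,0,0,0,-0.02,0,0.031,0,0,0,0,-0.018,0,0.034,0,0,0,0,-0.0165,0,0.036,0,0,0,0,-0.0165,0,0.036,0,0,0,0])

```text
clock: 5.73
eef_pos: [538.2, -128.1, 223.0]
tcp_rot: [-3.14, -0.961, -0.028]
contact_force: [-19.4, -4.5, 1.9]
opening: 0.002
```

```bash
python3 - <<'E'
from h import *
tip();rel(goal(-5,184));rel(goal(3,184))
E
```

```text
clock 5.73 tip box [-18.1   0.3 181.2] al 0.61 yaw -0.026 F [-19.4  -4.5   1.9] q [-0.37  0.28  2.37  2.54  0.51 -1.23] open 0.0
tgt [ 550.9 -128.9  225.2] shift [0.0091, 0.0004, 0.0091] rot [0.0008, 0.0097, -0.0019]
tgt [ 558.9 -129.1  225.2] shift [0.0137, 0.0004, 0.0157] rot [0.0008, 0.0097, -0.0019]
```

19 N along -x is far more than the toggle needs, so I'll look before pushing any further.

```bash
python3 - <<'E'
from h import *
tip()
w=grab_frame("wrist");f=w["color"];g=grab_frame("side")["color"][140:220,320:400]
cv2.imwrite("pics/d4.png",np.hstack([cv2.resize(f[150:350,200:440],(440,367)),cv2.resize(g,(367,367))])[:,:800])
tip()
E
```

```text
clock 5.73 tip box [-18.1   0.3 181.2] al 0.61 yaw -0.026 F [-19.4  -4.5   1.9] q [-0.37  0.28  2.37  2.54  0.51 -1.23] open 0.0
clock 5.83 tip box [-18.1   0.3 181.4] al 0.609 yaw -0.026 F [-20.   -2.2   2.1] q [-0.37  0.28  2.37  2.54  0.52 -1.23] open 0.0
```

View pics/d4.png

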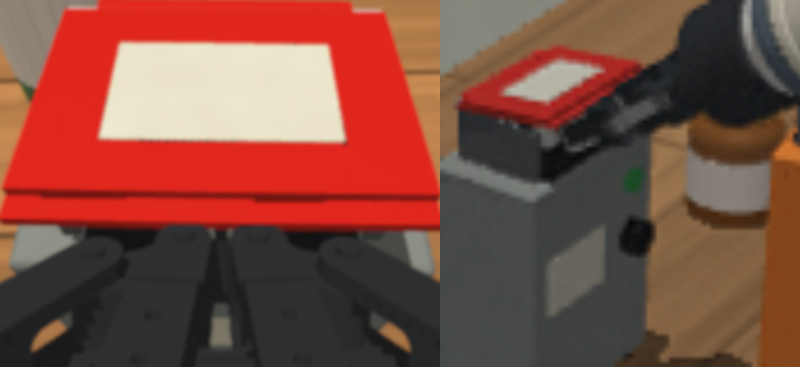

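Likely cause: a step on the fingers (knuckles about 25-40 mm behind the tip) has caught the lip's front edge, which wedges it. I'll back off and plan a steeper entry so that the lip rests behind the step, checking it with a small 2D model.

```bash
cat > sim.py <<'E'
import numpy as np
def rest(tx,tz,al,step=36,h2=15):
    a=np.array([np.cos(al),-np.sin(al)]);n=np.array([np.sin(al),np.cos(al)]);t=np.array([tx,tz])
    s=np.linspace(0,73,147);P=t-np.outer(s,a)+np.outer(np.where(s<23,11,np.where(s<step,h2-2,h2)),n)
    H=np.array([30,205]);d=H-P
    # guard angle needed so that line (length75) is above every profile point within reach
    r=np.hypot(P[:,0]-30,P[:,1]-205);th=np.arctan2(P[:,1]-205,30-P[:,0]);th=np.where(r<=75,th,-9)
    T=max(th.max(),0);L=H+75*np.array([-np.cos(T),np.sin(T)])
    return T,(L-t)@a,(L-t)@n
if __name__=="__main__":
    for al in(.6,.75,.9,1.0):
        for p in((-35,218),(-27,205),(-27,195),(-27,186),(-15,186),(-5,186),(3,186)):
            T,ax,nn=rest(*p,al);print(al,p,"theta %.2f lip axial %.0f (body -73) normal %.0f"%(T,ax,nn))
E
python3 sim.py; python3 - <<'E'
from h import *
rel(goal(-35,186));rel(goal(-40,218));rel(goal(-35,225,.9))
E
```

```text
0.6 (-35, 218) theta 0.40 lip axial -13 (body -73) normal 11
0.6 (-27, 205) theta 0.34 lip axial -25 (body -73) normal 13
0.6 (-27, 195) theta 0.22 lip axial -28 (body -73) normal 13
0.6 (-27, 186) theta 0.12 lip axial -30 (body -73) normal 13
0.6 (-15, 186) theta 0.24 lip axial -44 (body -73) normal 15
0.6 (-5, 186) theta 0.32 lip axial -54 (body -73) normal 15
0.6 (3, 186) theta 0.39 lip axial -62 (body -73) normal 15
0.75 (-35, 218) theta 0.43 lip axial -15 (body -73) normal 11
0.75 (-27, 205) theta 0.40 lip axial -29 (body -73) normal 13
0.75 (-27, 195) theta 0.29 lip axial -32 (body -73) normal 13
0.75 (-27, 186) theta 0.22 lip axial -36 (body -73) normal 15
0.75 (-15, 186) theta 0.34 lip axial -49 (body -73) normal 15
0.75 (-5, 186) theta 0.44 lip axial -59 (body -73) normal 15
0.75 (3, 186) theta 0.52 lip axial -66 (body -73) normal 15
0.9 (-35, 218) theta 0.46 lip axial -17 (body -73) normal 11
0.9 (-27, 205) theta 0.46 lip axial -33 (body -73) normal 13
0.9 (-27, 195) theta 0.40 lip axial -38 (body -73) normal 15
0.9 (-27, 186) theta 0.31 lip axial -42 (body -73) normal 15
0
[... 167 characters left out ...]
) normal 15
1.0 (-35, 218) theta 0.49 lip axial -19 (body -73) normal 11
1.0 (-27, 205) theta 0.54 lip axial -37 (body -73) normal 15
1.0 (-27, 195) theta 0.46 lip axial -42 (body -73) normal 15
1.0 (-27, 186) theta 0.38 lip axial -46 (body -73) normal 15
1.0 (-15, 186) theta 0.54 lip axial -59 (body -73) normal 15
1.0 (-5, 186) theta 0.66 lip axial -68 (body -73) normal 15
1.0 (3, 186) theta 0.75 lip axial -74 (body -73) normal 15
tgt [ 520.9 -128.1  227.2] shift [-0.0065, 0.0004, -0.0165] rot [0.0007, 0.009, -0.0019]
tgt [ 515.9 -128.   259.2] shift [0.0169, 0.0004, -0.0389] rot [0.0007, 0.009, -0.0019]
tgt [ 535.8 -128.5  282.2] shift [0.0471, 0.0003, -0.0357] rot [0.0004, -0.291, -0.002]
```

```bash
python3 - <<'E'
from h import *
from sim import rest
f=grab_frame("wrist");T=box(np.load("red.npy"))
for a in(0,0.05,.1,.15,.2):
    L=np.array([30-75*np.cos(a),205+75*np.sin(a)])-[-18.1,181.4]
    print(a,proj(f,[(T@[30-75*np.cos(a),y,205+75*np.sin(a),1])[:3] for y in(50,-50)]).round(1).tolist(),"axial %.1f normal %.1f"%(L@[np.cos(.61),-np.sin(.61)],L@[np.sin(.61),np.cos(.61)]))
hs=cv2.cvtColor(f["color"],cv2.COLOR_BGR2HSV);m=((hs[...,0]<8)|(hs[...,0]>172))&(hs[...,1]>150)&(hs[...,2]>60)
print([np.where(m[:,c])[0].max() for c in(215,225,410,420)])
for al,p in((.6,(-35,218)),(.6,(-25,225)),(.6,(-15,235)),(.6,(-5,240)),(.6,(3,240)),(.75,(0,232)),(.9,(-3,224)),(1,(-5,220)),(1,(-14,213)),(1,(-22,206)),(1,(-28,200)),(1,(-28,192)),(1,(-28,186)),(.9,(-20,186)),(.75,(-10,185)),(.6,(0,185)),(.6,(4,185))):
    print(al,p,"th %.2f lip axial %.0f n %.0f"%rest(*p,al,step=40,h2=15))
E
```

```text
0 [[207.9, 280.5], [437.9, 279.7]] axial -35.6 normal 3.9
0.05 [[205.2, 276.8], [440.7, 276.0]] axial -37.6 normal 7.1
0.1 [[202.5, 272.6], [443.5, 271.7]] axial -39.6 normal 10.3
0.15 [[199.7, 267.7], [446.3, 266.8]] axial -41.3 normal 13.6
0.2 [[197.0, 262.2], [449.1, 261.3]] axial -42.9 normal 17.0
[np.int64(271), np.int64(271), np.int64(275), np.int64(274)]
0.6 (-35, 218) th 0.40 lip axial -13 n 11
0.6 (-25, 225) th 0.55 lip axial -18 n 11
0.6 (-15, 235) th 0.79 lip axial -20 n 15
0.6 (-5, 240) th 0.99 lip axial -21 n 20
0.6 (3, 240) th 1.13 lip axial -23 n 24
0.75 (0, 232) th 1.00 lip axial -32 n 19
0.9 (-3, 224) th 0.89 lip axial -40 n 13
1 (-5, 220) th 0.92 lip axial -43 n 15
1 (-14, 213) th 0.76 lip axial -42 n 15
1 (-22, 206) th 0.61 lip axial -41 n 15
1 (-28, 200) th 0.46 lip axial -37 n 13
1 (-28, 192) th 0.42 lip axial -43 n 15
1 (-28, 186) th 0.37 lip axial -45 n 15
0.9 (-20, 186) th 0.40 lip axial -50 n 15
0.75 (-10, 185) th 0.38 lip axial -54 n 15
0.6 (0, 185) th 0.35 lip axial -59 n 15
0.6 (4, 185) th 0.38 lip axial -63 n 15
```

```bash
python3 - <<'E'
from sim import rest
for h2 in (14,18):
  print("h2",h2)
  for al in(.9,1.0,1.1,1.2,1.3):
    print(al,["%s:%.2f/%.0f"%(p,*rest(*p,al,step=40,h2=h2)[:2]) for p in((-3,216),(-10,212),(-18,208),(-24,204),(-28,200),(-28,196),(-28,192),(-20,190),(-10,190))])
  for al,p in((.6,(-35,218)),(.5,(-30,225)),(.4,(-25,232)),(.4,(-12,236)),(.4,(0,236)),(.4,(4,228)),(.4,(6,218)),(.6,(4,218)),(.8,(2,218)),(1,(0,217)),(1.1,(-3,216))):
    print(al,p,"th %.2f s %.0f n %.0f"%rest(*p,al,step=40,h2=h2))
E
```

```text
h2 14
0.9 ['(-3, 216):0.83/-46', '(-10, 212):0.73/-44', '(-18, 208):0.58/-39', '(-24, 204):0.47/-36', '(-28, 200):0.39/-33', '(-28, 196):0.35/-35', '(-28, 192):0.31/-37', '(-20, 190):0.42/-47', '(-10, 190):0.53/-57']
1.0 ['(-3, 216):0.90/-48', '(-10, 212):0.79/-46', '(-18, 208):0.66/-42', '(-24, 204):0.53/-39', '(-28, 200):0.44/-37', '(-28, 196):0.41/-39', '(-28, 192):0.41/-42', '(-20, 190):0.49/-51', '(-10, 190):0.62/-61']
1.1 ['(-3, 216):0.96/-50', '(-10, 212):0.85/-48', '(-18, 208):0.72/-45', '(-24, 204):0.62/-43', '(-28, 200):0.54/-42', '(-28, 196):0.51/-44', '(-28, 192):0.48/-46', '(-20, 190):0.58/-56', '(-10, 190):0.71/-65']
1.2 ['(-3, 216):1.03/-52', '(-10, 212):0.92/-51', '(-18, 208):0.79/-49', '(-24, 204):0.69/-47', '(-28, 200):0.60/-46', '(-28, 196):0.58/-49', '(-28, 192):0.56/-51', '(-20, 190):0.67/-61', '(-10, 190):0.81/-69']
1.3 ['(-3, 216):1.10/-54', '(-10, 212):0.99/-54', '(-18, 208):0.87/-52', '(-24, 204):0.76/-51', '(-28, 200):0.69/-51', '(-28, 196):0.67/-54', '(-28, 192):0.65/-57', '(-20, 190):0.76/-66', '(-10, 190):0.91/-73']
0.6 (-35, 218) th 0.40 s -13 n 11
0.5 (
[... 1039 characters left out ...]
204):0.75/-49', '(-28, 200):0.67/-48', '(-28, 196):0.65/-51', '(-28, 192):0.62/-54', '(-20, 190):0.73/-63', '(-10, 190):0.86/-70']
1.3 ['(-3, 216):1.15/-55', '(-10, 212):1.05/-55', '(-18, 208):0.92/-54', '(-24, 204):0.82/-53', '(-28, 200):0.75/-53', '(-28, 196):0.73/-56', '(-28, 192):0.72/-60', '(-20, 190):0.82/-68', '(-10, 190):0.96/-74']
0.6 (-35, 218) th 0.40 s -13 n 11
0.5 (-30, 225) th 0.50 s -13 n 11
0.4 (-25, 232) th 0.63 s -12 n 14
0.4 (-12, 236) th 0.83 s -17 n 19
0.4 (0, 236) th 1.01 s -22 n 26
0.4 (4, 228) th 0.99 s -29 n 31
0.4 (6, 218) th 0.86 s -40 n 31
0.6 (4, 218) th 0.84 s -44 n 22
0.8 (2, 218) th 0.90 s -46 n 19
1 (0, 217) th 0.99 s -49 n 18
1.1 (-3, 216) th 1.01 s -50 n 18
```

Plan: back out, enter higher and flatter so that the tip carries the guard, pitch steeper so the lip rests behind the step, go down in front of the toggle, then push.

```bash
cat >> h.py <<'E'
def rows(W):
    st=sense();p=st["eef_pos"];M=R.from_euler("xyz",st["tcp_rot"]).as_matrix();o=[]
    for a,x,z in W:
        g=goal(x,z,a);o+=list((M.T@(g[1]-p)/1000).round(4)+0.)+list(R.from_matrix(M.T@g[0]).as_rotvec().round(3)+0.)+[0]
    print([float(v) for v in o])
E
python3 - <<'E'
from h import *
rows([(.6,-28,187),(.6,-38,195),(.6,-38,208),(.6,-36,218)])
E
```

```text
[-0.0017, 0.0004, -0.0113, 0.001, 0.009, -0.002, 0.0, -0.0009, 0.0004, -0.0241, 0.001, 0.009, -0.002, 0.0, 0.0098, 0.0004, -0.0315, 0.001, 0.009, -0.002, 0.0, 0.0191, 0.0004, -0.0356, 0.001, 0.009, -0.002, 0.0]
```

Emit:
drive_tool(targets=[-0.002,0,-0.011,0,0.009,-0.002,0,-0.001,0,-0.024,0,0.009,-0.002,0,-0.001,0,-0.024,0,0.009,-0.002,0,0.005,0,-0.028,0,0.009,-0.002,0,0.01,0,-0.032,0,0.009,-0.002,0,0.019,0,-0.036,0,0.009,-0.002,0,0.019,0,-0.036,0,0.009,-0.002,0,0.019,0,-0.036,0,0.009,-0.002,0,0.019,0,-0.036,0,0.009,-0.002,0])

```text
clock: 6.63
eef_pos: [522.4, -127.9, 261.3]
tcp_rot: [3.139, -0.978, -0.021]
contact_force: [0.2, 0.8, -0.0]
opening: 0.004
```

```bash
python3 - <<'E'
from h import *
tip()
rows([(.5,-31,225),(.4,-25,232),(.4,-18,235),(.4,-12,236),(.4,-4,236),(.4,2,234),(.4,5,226),(.4,6,219)])
E
```

```text
clock 6.63 tip box [-33.2   0.3 220.6] al 0.592 yaw -0.024 F [ 0.2  0.8 -0. ] q [-0.39  0.17  2.38  2.4   0.46 -1.1 ] open 0.0
[-0.0019, 0.0002, -0.0004, -0.001, 0.092, 0.002, 0.0, 0.0001, 0.0002, 0.0017, -0.001, 0.192, 0.002, 0.0, 0.0065, 0.0003, 0.0059, -0.001, 0.192, 0.002, 0.0, 0.0106, 0.0003, 0.0103, -0.001, 0.192, 0.002, 0.0, 0.0151, 0.0003, 0.0169, -0.001, 0.192, 0.002, 0.0, 0.0168, 0.0003, 0.023, -0.001, 0.192, 0.002, 0.0, 0.0118, 0.0003, 0.03, -0.001, 0.192, 0.002, 0.0, 0.0066, 0.0003, 0.0347, -0.001, 0.192, 0.002, 0.0]
```

Emit:
drive_tool(targets=[-0.002,0,0,0,0.092,0.002,0,0,0,0.002,0,0.192,0.002,0,0.006,0,0.006,0,0.192,0.002,0,0.011,0,0.01,0,0.192,0.002,0,0.015,0,0.017,0,0.192,0.002,0,0.017,0,0.023,0,0.192,0.002,0,0.012,0,0.03,0,0.192,0.002,0,0.009,0,0.033,0,0.192,0.002,0,0.007,0,0.035,0,0.192,0.002,0,0.007,0,0.035,0,0.192,0.002,0])

```text
clock: 7.47
eef_pos: [555.3, -128.5, 247.2]
tcp_rot: [-3.14, -1.169, -0.025]
contact_force: [-1.0, 0.5, 0.3]
opening: 0.001
```

```bash
python3 - <<'E'
from h import *
tip()
rows([(.5,5,219),(.6,4,219),(.7,3,219),(.8,2,219),(.9,1,219),(1,0,218),(1.1,-2,217),(1.2,-4,216)])
f=grab_frame("wrist")["color"];g=grab_frame("side")["color"][125:225,300:420]
cv2.imwrite("pics/d5.png",np.hstack([cv2.resize(f[60:340,140:500],(440,342)),cv2.resize(g,(360,300))[:300] if 0 else cv2.copyMakeBorder(cv2.resize(g,(360,300)),0,42,0,0,0)]))
E
```

```text
clock 7.47 tip box [  6.3   0.5 218.6] al 0.402 yaw -0.024 F [-1.   0.5  0.3] q [-0.38  0.34  2.4   2.67  0.79 -1.37] open 0.0
[0.007, 0.0004, -0.001, -0.001, -0.098, 0.0, 0.0, 0.0138, 0.0004, -0.0009, -0.001, -0.198, 0.0, 0.0, 0.0205, 0.0004, 0.0, -0.001, -0.298, 0.0, 0.0, 0.027, 0.0004, 0.0016, -0.001, -0.398, 0.0, 0.0, 0.0332, 0.0004, 0.0038, -0.001, -0.498, 0.0, 0.0, 0.0381, 0.0004, 0.0071, -0.001, -0.598, 0.0, 0.0, 0.0422, 0.0004, 0.01, -0.001, -0.698, 0.0, 0.0, 0.0458, 0.0004, 0.0135, -0.001, -0.798, 0.0, 0.0]
```

View pics/d5.png

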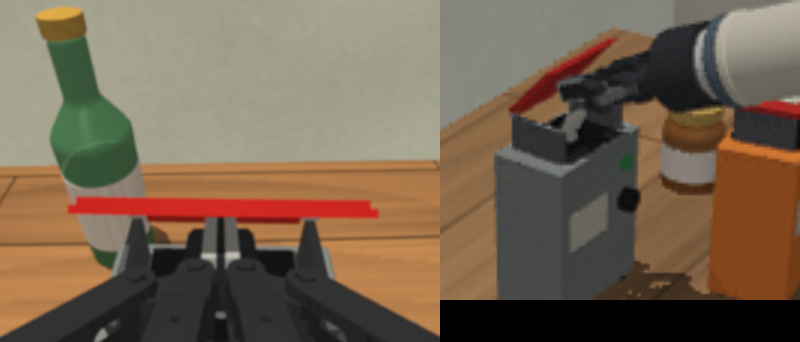

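The guard is up at about 0.85 rad on the fingertip, and the toggle is still off under the finger. Next I'll pitch steeper.

Emit:
drive_tool(targets=[0.007,0,-0.001,0,-0.098,0,0,0.014,0,-0.001,0,-0.198,0,0,0.02,0,0,0,-0.298,0,0,0.027,0,0.002,0,-0.398,0,0,0.033,0,0.004,0,-0.498,0,0,0.038,0,0.007,0,-0.598,0,0,0.042,0,0.01,0,-0.698,0,0,0.046,0,0.013,0,-0.798,0,0,0.046,0,0.013,0,-0.798,0,0,0.046,0,0.013,0,-0.798,0,0])

```text
clock: 8.4
eef_pos: [582.4, -116.0, 280.7]
tcp_rot: [-3.048, -0.701, -0.018]
contact_force: [-0.1, 1.7, -0.6]
opening: 0.001
```

```bash
python3 - <<'E'
from h import *
tip()
rows([(1.2,-10,213),(1.2,-18,209),(1.2,-24,205),(1.2,-28.5,200),(1.2,-28.5,194),(1.2,-28.5,190)])
f=grab_frame("wrist");T=box(np.load("red.npy"))
hs=cv2.cvtColor(f["color"],cv2.COLOR_BGR2HSV);m=((hs[...,0]<8)|(hs[...,0]>172))&(hs[...,1]>150)&(hs[...,2]>60)
for a in(.7,.8,.9,1,1.1):print(a,proj(f,[(T@[30-75*np.cos(a),y,205+75*np.sin(a),1])[:3] for y in(50,-50)]).round(1).tolist())
c=np.where(m.sum(0)>2)[0];r=np.where(m.sum(1)>30)[0];print(c.min(),c.max(),r.min(),r.max())
E
```

```text
clock 8.4 tip box [ 12.8  20.8 225.1] al 0.864 yaw 0.126 F [-0.1  1.7 -0.6] q [-0.33  0.17  2.12  0.98  0.35  0.38] open 0.0
[-0.0017, 0.0134, -0.0031, -0.096, -0.33, 0.021, 0.0, -0.0103, 0.0132, -0.0052, -0.096, -0.33, 0.021, 0.0, -0.0175, 0.013, -0.0061, -0.096, -0.33, 0.021, 0.0, -0.0242, 0.0131, -0.0051, -0.096, -0.33, 0.021, 0.0, -0.028, 0.0135, -0.0006, -0.096, -0.33, 0.021, 0.0, -0.0306, 0.0138, 0.0025, -0.096, -0.33, 0.021, 0.0]
0.7 [[242.2, 326.1], [489.1, 343.0]]
0.8 [[240.0, 312.9], [493.9, 329.3]]
0.9 [[238.2, 297.7], [498.1, 313.4]]
1 [[237.2, 280.7], [501.3, 295.4]]
1.1 [[236.8, 262.4], [503.6, 276.0]]
237 502 222 257
```

The wrist is passing near a singularity, so the arm lagged: the tip is 20 mm to the side but still high and free of force. I'll let it converge.

```bash
python3 - <<'E'
from h import *
tip();rows([(1.0,3,220),(1.2,-2,218)])
E
```

```text
clock 8.45 tip box [ 13.6  19.5 226.1] al 0.867 yaw 0.123 F [ 1.1 -1.3  0.9] q [-0.33  0.17  2.11  0.96  0.35  0.4 ] open -0.0
[-0.0029, 0.0123, -0.0031, -0.095, -0.128, 0.012, 0.0, 0.0062, 0.0125, -0.0015, -0.094, -0.327, 0.022, 0.0]
```

Emit:
drive_tool(targets=[-0.003,0.012,-0.003,-0.095,-0.128,0.012,0,-0.003,0.012,-0.003,-0.095,-0.128,0.012,0,-0.003,0.012,-0.003,-0.095,-0.128,0.012,0,0.002,0.012,-0.002,-0.095,-0.23,0.017,0,0.006,0.0125,-0.0015,-0.094,-0.327,0.022,0,0.006,0.0125,-0.0015,-0.094,-0.327,0.022,0,0.006,0.0125,-0.0015,-0.094,-0.327,0.022,0,0.006,0.0125,-0.0015,-0.094,-0.327,0.022,0,0.006,0.0125,-0.0015,-0.094,-0.327,0.022,0])

```text
clock: 9.2
eef_pos: [585.8, -127.8, 283.4]
tcp_rot: [-3.137, -0.377, -0.025]
contact_force: [0.4, -0.5, 0.3]
opening: 0.003
```

```bash
python3 - <<'E'
from h import *
tip()
rows([(1.2,-10,213),(1.2,-18,209),(1.2,-24,205),(1.2,-28.5,200),(1.2,-28.5,194),(1.2,-28.5,190)])
f=grab_frame("wrist");T=box(np.load("red.npy"))
hs=cv2.cvtColor(f["color"],cv2.COLOR_BGR2HSV);m=((hs[...,0]<8)|(hs[...,0]>172))&(hs[...,1]>150)&(hs[...,2]>60)
for a in(.8,.9,1,1.1,1.2):print(a,proj(f,[(T@[30-75*np.cos(a),y,205+75*np.sin(a),1])[:3] for y in(50,-50)]).round(1).tolist())
c=np.where(m.sum(0)>2)[0];r=np.where(m.sum(1)>30)[0];print(c.min(),c.max(),r.min(),r.max())
E
```

```text
clock 9.2 tip box [ -3.5   2.3 215.5] al 1.194 yaw -0.011 F [ 0.4 -0.5  0.3] q [-0.26  0.21  1.93  0.15  0.64  1.23] open 0.0
[-0.0065, 0.002, -0.0001, -0.005, -0.006, 0.0, 0.0, -0.0154, 0.002, 0.0007, -0.005, -0.006, 0.0, 0.0, -0.0224, 0.002, 0.0022, -0.005, -0.006, 0.0, 0.0, -0.0285, 0.002, 0.0052, -0.005, -0.006, 0.0, 0.0, -0.0307, 0.002, 0.0108, -0.005, -0.006, 0.0, 0.0, -0.0322, 0.002, 0.0145, -0.005, -0.006, 0.0, 0.0]
0.8 [[203.3, 308.7], [452.5, 309.0]]
0.9 [[198.3, 297.6], [458.0, 298.0]]
1 [[193.7, 284.0], [463.1, 284.4]]
1.1 [[189.6, 267.9], [467.6, 268.2]]
1.2 [[186.2, 249.6], [471.4, 249.8]]
191 462 183 286
```

Converged: α = 1.19, guard about 1.0 rad. Next the finger goes back and down in front of the toggle.

Emit:
drive_tool(targets=[-0.0065,0.002,0,-0.005,-0.006,0,0,-0.011,0.002,0.0003,-0.005,-0.006,0,0,-0.0154,0.002,0.0007,-0.005,-0.006,0,0,-0.019,0.002,0.0015,-0.005,-0.006,0,0,-0.0224,0.002,0.0022,-0.005,-0.006,0,0,-0.0285,0.002,0.0052,-0.005,-0.006,0,0,-0.0285,0.002,0.0052,-0.005,-0.006,0,0,-0.03,0.002,0.008,-0.005,-0.006,0,0,-0.0307,0.002,0.0108,-0.005,-0.006,0,0,-0.0322,0.002,0.0145,-0.005,-0.006,0,0,-0.0322,0.002,0.0145,-0.005,-0.006,0,0])

```text
clock: 10.17
eef_pos: [561.9, -129.5, 258.0]
tcp_rot: [3.14, -0.368, -0.025]
contact_force: [-1.5, -0.2, -0.5]
opening: -0.002
```

```bash
python3 - <<'E'
from h import *
tip()
from sim import rest
W=[(1.2-.015*i,-28.5+.75*i,190-.15*i) for i in range(1,13)]
print(W[-1],rest(W[-1][1],W[-1][2],W[-1][0],40,15));rows(W[1::2])
f=grab_frame("wrist");T=box(np.load("red.npy"))
for a in(.4,.5,.6,.7,.8):print(a,proj(f,[(T@[30-75*np.cos(a),y,205+75*np.sin(a),1])[:3] for y in(50,-50)]).round(1).tolist())
g=grab_frame("side")["color"][125:225,300:420]
cv2.imwrite("pics/d6.png",np.hstack([cv2.resize(f["color"][60:380,120:520],(440,342)),cv2.copyMakeBorder(cv2.resize(g,(360,300)),0,42,0,0,0)]))
E
```

```text
clock 10.17 tip box [-28.   -0.5 189.9] al 1.203 yaw -0.03 F [-1.5 -0.2 -0.5] q [-0.27  0.21  2.    0.16  0.58  1.21] open -0.0
(1.02, -19.5, 188.2) (np.float64(0.5183663221267117), np.float64(-54.16866250078117), np.float64(14.907501161790915))
[-0.0016, -0.0004, 0.0006, 0.002, 0.033, 0.0, 0.0, -0.0025, -0.0004, 0.0015, 0.002, 0.063, 0.0, 0.0, -0.0034, -0.0004, 0.0025, 0.002, 0.093, 0.0, 0.0, -0.0042, -0.0004, 0.0036, 0.002, 0.123, 0.0, 0.0, -0.0051, -0.0004, 0.0047, 0.002, 0.153, 0.0, 0.0, -0.006, -0.0004, 0.0059, 0.002, 0.183, 0.0, 0.0]
0.4 [[196.2, 291.4], [446.3, 290.9]]
0.5 [[188.7, 287.0], [453.9, 286.5]]
0.6 [[180.8, 280.0], [462.0, 279.5]]
0.7 [[172.5, 270.0], [470.3, 269.5]]
0.8 [[164.2, 256.7], [478.7, 256.2]]
```

View pics/d6.png

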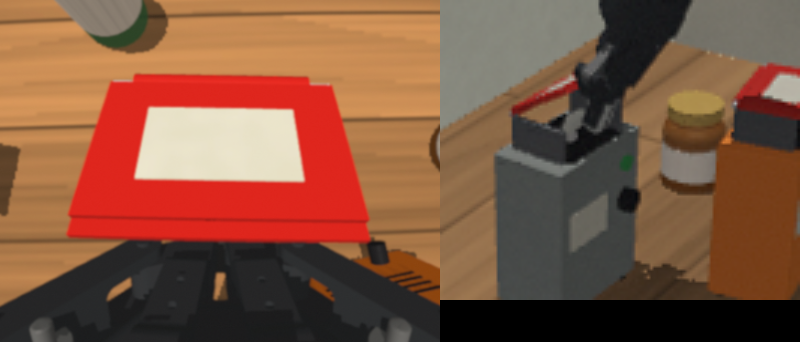

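The guard is up at about 0.58 rad and its lip rests behind the step. The tip is in front of the toggle, which is still off at (572,125) in the right-hand crop. Now I'll push forward, flattening slowly.

Emit:
drive_tool(targets=[-0.001,0,0,0.001,0.017,0,0,-0.0016,0,0.0006,0.002,0.033,0,0,-0.002,0,0.001,0.002,0.048,0,0,-0.0025,0,0.0015,0.002,0.063,0,0,-0.003,0,0.002,0.002,0.078,0,0,-0.0034,0,0.0025,0.002,0.093,0,0,-0.0038,0,0.003,0.002,0.108,0,0,-0.0042,0,0.0036,0.002,0.123,0,0,-0.0046,0,0.0042,0.002,0.138,0,0,-0.0051,0,0.0047,0.002,0.153,0,0,-0.0055,0,0.0053,0.002,0.168,0,0,-0.006,0,0.006,0.002,0.183,0,0])

```text
clock: 11.27
eef_pos: [558.1, -129.6, 250.9]
tcp_rot: [3.142, -0.553, -0.025]
contact_force: [-2.8, 0.6, 0.1]
opening: 0.001
```

```bash
python3 - <<'E'
from h import *
tip()
from sim import rest
W=[(1.02-.01*i,-19.5+.9*i,188-.15*i) for i in range(1,13)]
print(W[-1],rest(W[-1][1],W[-1][2],W[-1][0],40,15));rows(W[1::2])
E
```

```text
clock 11.27 tip box [-19.7  -0.5 188.8] al 1.018 yaw -0.025 F [-2.8  0.6  0.1] q [-0.3   0.18  2.11  0.44  0.34  0.92] open 0.0
(0.9, -8.7, 186.2) (np.float64(0.5310382322637224), np.float64(-60.62291141820477), np.float64(14.952473937751542))
[-0.0002, -0.0005, 0.0019, 0.0, 0.018, 0.0, 0.0, -0.0003, -0.0005, 0.0032, 0.0, 0.038, 0.0, 0.0, -0.0004, -0.0005, 0.0045, 0.0, 0.058, 0.0, 0.0, -0.0005, -0.0005, 0.0058, 0.0, 0.078, 0.0, 0.0, -0.0005, -0.0005, 0.0071, 0.0, 0.098, 0.0, 0.0, -0.0006, -0.0005, 0.0084, 0.0, 0.118, 0.0, 0.0]
```

The force is about 2.8 N, which matches the toggle starting to move. I'll continue.

Emit:
drive_tool(targets=[0,0,0.001,0,0.01,0,0,0,0,0.002,0,0.018,0,0,0,0,0.0026,0,0.028,0,0,0,0,0.0032,0,0.038,0,0,0,0,0.0038,0,0.048,0,0,0,0,0.0045,0,0.058,0,0,0,0,0.0052,0,0.068,0,0,-0.0005,0,0.0058,0,0.078,0,0,-0.0005,0,0.0064,0,0.088,0,0,-0.0005,0,0.0071,0,0.098,0,0,-0.0005,0,0.0078,0,0.108,0,0,-0.0006,0,0.0084,0,0.118,0,0])

```text
clock: 12.27
eef_pos: [562.2, -129.9, 243.7]
tcp_rot: [3.141, -0.671, -0.025]
contact_force: [-2.7, -0.6, 2.1]
opening: 0.004
```

```bash
python3 - <<'E'
from h import *
tip()
from sim import rest
W=[(.9-.015*i,-8.7+.9*i,186-.1*i) for i in range(1,13)]
print(W[-1],rest(W[-1][1],W[-1][2],W[-1][0],40,15));rows(W[1::2])
E
```

```text
clock 12.27 tip box [ -8.5  -0.9 186.5] al 0.9 yaw -0.027 F [-2.7 -0.6  2.1] q [-0.31  0.2   2.17  0.98  0.21  0.37] open 0.0
(0.72, 2.1000000000000014, 184.8) (np.float64(0.46959646342135014), np.float64(-65.00512850152177), np.float64(14.998688273870368))
[-0.0013, -0.0008, 0.0016, 0.001, 0.03, 0.0, 0.0, -0.0023, -0.0008, 0.0029, 0.001, 0.06, 0.0, 0.0, -0.0031, -0.0008, 0.0044, 0.001, 0.09, 0.0, 0.0, -0.004, -0.0008, 0.0059, 0.001, 0.12, 0.0, 0.0, -0.0049, -0.0008, 0.0075, 0.001, 0.15, 0.0, 0.0, -0.0058, -0.0008, 0.0091, 0.001, 0.18, 0.0, 0.0]
```

Emit:
drive_tool(targets=[-0.0007,0,0.0008,0,0.015,0,0,-0.0013,0,0.0016,0,0.03,0,0,-0.0018,0,0.0022,0,0.045,0,0,-0.0023,0,0.0029,0,0.06,0,0,-0.0027,0,0.0037,0,0.075,0,0,-0.0031,0,0.0044,0,0.09,0,0,-0.0036,0,0.0052,0,0.105,0,0,-0.004,0,0.0059,0,0.12,0,0,-0.0045,0,0.0067,0,0.135,0,0])

```text
clock: 13.02
eef_pos: [561.8, -130.2, 234.9]
tcp_rot: [3.14, -0.804, -0.025]
contact_force: [-3.1, 0.8, -0.5]
opening: -0.001
```

```bash
python3 - <<'E'
from h import *
tip()
rows([(.75,0.5,185),(.73,2,185),(.71,4,185)])
f=grab_frame("wrist");T=box(np.load("red.npy"))
for a in(.3,.4,.5,.6):print(a,proj(f,[(T@[30-75*np.cos(a),y,205+75*np.sin(a),1])[:3] for y in(50,-50)]).round(1).tolist())
hs=cv2.cvtColor(f["color"],cv2.COLOR_BGR2HSV);m=((hs[...,0]<8)|(hs[...,0]>172))&(hs[...,1]>150)&(hs[...,2]>60)
c=np.where(m[:330].sum(0)>2)[0];print(c.min(),c.max(),[np.where(m[:,k])[0].max() for k in(220,240,400)])
E
```

```text
clock 13.02 tip box [ -1.7  -1.2 184.3] al 0.767 yaw -0.028 F [-3.1  0.8 -0.5] q [-0.33  0.23  2.25  2.05  0.24 -0.71] open -0.0
[0.0008, -0.001, 0.0011, 0.002, 0.017, 0.0, 0.0, 0.0004, -0.001, 0.0022, 0.002, 0.037, 0.0, 0.0, 0.0003, -0.001, 0.0037, 0.002, 0.057, 0.0, 0.0]
0.3 [[180.8, 318.1], [458.4, 317.3]]
0.4 [[173.7, 307.6], [465.4, 306.8]]
0.5 [[166.8, 294.0], [472.3, 293.2]]
0.6 [[160.3, 277.2], [478.6, 276.3]]
165 468 [np.int64(299), np.int64(299), np.int64(302)]
```

Guard about 0.46 rad, force about 3 N, toggle most of the way over. I'll finish the push slowly, watching the force.

Emit:
drive_tool(targets=[0.0008,0,0.0011,0,0.017,0,0,0.0006,0,0.0016,0,0.027,0,0,0.0004,0,0.0022,0,0.037,0,0,0.0003,0,0.003,0,0.047,0,0,0.0003,0,0.0037,0,0.057,0,0,0.0003,0,0.0037,0,0.057,0,0])

```text
clock: 13.57
eef_pos: [564.1, -130.0, 232.2]
tcp_rot: [3.141, -0.859, -0.026]
contact_force: [-14.9, -0.9, 8.3]
opening: -0.001
```

```bash
python3 - <<'E'
from h import *
tip();rows([(.69,5.5,185),(.67,7,185),(.66,8,185)])
E
```

```text
clock 13.57 tip box [  3.3  -0.9 184.5] al 0.712 yaw -0.027 F [-14.9  -0.9   8.3] q [-0.34  0.25  2.27  2.3   0.31 -0.96] open -0.0
[0.0002, -0.0008, 0.0013, 0.001, 0.022, -0.001, 0.0, -0.0003, -0.0008, 0.0025, 0.002, 0.042, -0.001, 0.0, -0.0003, -0.0008, 0.0033, 0.002, 0.052, -0.001, 0.0]
```

The force has risen to 15 N at the position expected for the toggle's stop. I'll check in the picture.

```bash
python3 - <<'E'
from h import *
f=grab_frame("scene")["color"][160:250,225:325];g=grab_frame("side")["color"][135:205,310:390]
cv2.imwrite("pics/d7.png",np.hstack([cv2.resize(f,(389,350)),cv2.resize(g,(400,350))]))
rows([(.7,-8,185),(.7,-20,185),(.65,-32,187),(.6,-45,190),(.6,-60,191),(.6,-80,195),(.6,-105,215)])
E
```

```text
[-0.0079, -0.0008, -0.0088, 0.002, 0.013, -0.001, 0.0, -0.0158, -0.0008, -0.0179, 0.002, 0.013, -0.001, 0.0, -0.0258, -0.0008, -0.0282, 0.002, 0.063, -0.001, 0.0, -0.0356, -0.0008, -0.0396, 0.002, 0.113, -0.001, 0.0, -0.0447, -0.0007, -0.0516, 0.002, 0.113, -0.001, 0.0, -0.0547, -0.0007, -0.0694, 0.002, 0.113, -0.001, 0.0, -0.0559, -0.0007, -0.1014, 0.002, 0.113, -0.001, 0.0]
```

View pics/d7.png

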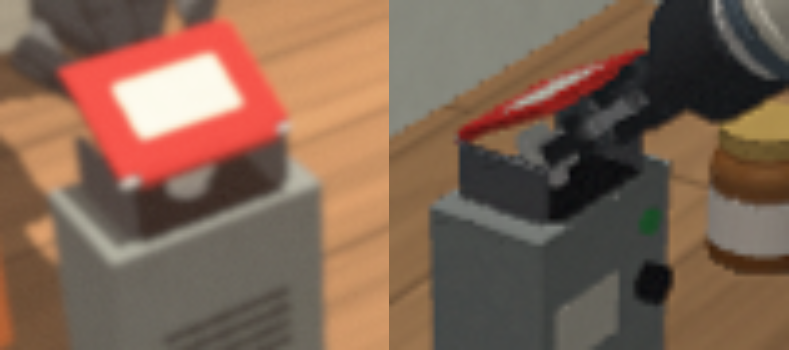

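The toggle leans to the far side in the right-hand crop (tip at about (533,135)), the guard rests on the finger, and the contact point agrees with the on-stop. Now I'll draw the finger out slowly.

Emit:
drive_tool(targets=[-0.004,0,-0.0044,0,0.013,0,0,-0.0079,0,-0.0088,0,0.013,0,0,-0.0118,0,-0.0133,0,0.013,0,0,-0.0158,0,-0.0179,0,0.013,0,0,-0.0208,0,-0.023,0,0.038,0,0,-0.0258,0,-0.0282,0,0.063,0,0,-0.0307,0,-0.034,0,0.088,0,0,-0.0356,0,-0.0396,0,0.113,0,0,-0.0356,0,-0.0396,0,0.113,0,0])

```text
clock: 14.42
eef_pos: [510.9, -128.1, 231.1]
tcp_rot: [-3.14, -0.974, -0.026]
contact_force: [-0.2, 0.3, -0.9]
opening: -0.001
```

```bash
python3 - <<'E'
from h import *
tip();rows([(.6,-50,189),(.6,-60,189),(.6,-75,192),(.6,-105,215),(.6,-150,270),(.6,-180,300)])
E
```

```text
clock 14.42 tip box [-44.9  -0.3 190.1] al 0.597 yaw -0.025 F [-0.2  0.3 -0.9] q [-0.41  0.23  2.42  2.5   0.54 -1.22] open -0.0
[-0.0036, -0.0003, -0.0036, 0.0, -0.003, -0.001, 0.0, -0.0092, -0.0003, -0.0119, 0.0, -0.003, -0.001, 0.0, -0.0152, -0.0003, -0.026, 0.0, -0.003, -0.001, 0.0, -0.013, -0.0003, -0.0637, 0.0, -0.003, -0.001, 0.0, 0.0071, -0.0003, -0.1319, 0.0, -0.003, -0.001, 0.0, 0.0151, -0.0003, -0.1736, 0.0, -0.003, -0.001, 0.0]
```

Emit:
drive_tool(targets=[-0.0036,0,-0.0036,0,0,0,0,-0.0064,0,-0.008,0,0,0,0,-0.0092,0,-0.012,0,0,0,0,-0.0152,0,-0.026,0,0,0,0,-0.014,0,-0.045,0,0,0,0,-0.013,0,-0.064,0,0,0,0,-0.005,0,-0.095,0,0,0,0,0.006,0,-0.125,0,0,0,0,0.015,0,-0.15,0,0,0,0,0.015,0,-0.15,0,0,0,0,0.015,0,-0.15,0,0,0,0])

```text
clock: 15.33
eef_pos: [396.3, -126.0, 331.1]
tcp_rot: [3.135, -0.979, -0.02]
contact_force: [-0.1, -0.5, 0.6]
opening: -0.007
```

```bash
python3 - <<'E'
from h import *
tip()
F={n:grab_frame(n) for n in("scene","side","wrist")};T=box(np.load("red.npy"))
def tog(a): L=a-.45; return (T@[2+32*np.sin(L),0,170+32*np.cos(L),1])[:3]
print("scene toggle tip px on/off",proj(F["scene"],[tog(.9),tog(0)]).round(1).tolist(),[proj(F["scene"],[(T@[2,0,170,1])[:3]]).round(1).tolist()])
f=F["wrist"];print("lip shut/0.05/.1",[proj(f,[(T@[30-75*np.cos(a),0,205+75*np.sin(a),1])[:3]]).round(1).tolist() for a in(0,.05,.1)])
hs=cv2.cvtColor(f["color"],cv2.COLOR_BGR2HSV);m=((hs[...,0]<8)|(hs[...,0]>172))&(hs[...,1]>150)&(hs[...,2]>60)
print([int(np.where(m[:300,k])[0].max(initial=-1)) for k in(300,320,340)])
for n in("scene","side"):
    d=cv2.absdiff(F[n]["color"],cv2.imread(f"pics/{n}0.png")).max(2)>45
    cv2.imwrite(f"pics/{n}8.png",F[n]["color"]);print(n,{k:int(d[b[1]:b[3],b[0]:b[2]].sum()) for k,b in (dict(bottle=(345,180,387,300),jar=(135,280,183,337),yellow=(350,143,404,230),cup=(404,172,430,200)) if n=="scene" else dict(bottle=(255,135,288,200),yellow=(238,194,303,292),cup=(203,288,238,328),glass=(366,235,392,276))).items()})
a=F["scene"]["color"][165:285,230:320];b=F["side"]["color"][130:300,200:400]
cv2.imwrite("pics/d8.png",np.hstack([cv2.resize(a,(300,400)),cv2.resize(b,(470,400))]))
E
```

```text
clock 15.33 tip box [-159.3   -1.2  290.4] al 0.592 yaw -0.028 F [-0.1 -0.5  0.6] q [-0.61 -0.23  2.51  1.63  0.48 -0.42] open -0.01
scene toggle tip px on/off [[275.4, 199.7], [268.7, 193.8]] [[[272.9, 208.0]]]
lip shut/0.05/.1 [[[319.8, 192.5]], [[319.8, 190.1]], [[319.8, 187.5]]]
[193, 193, 194]
scene {'bottle': 0, 'jar': 0, 'yellow': 0, 'cup': 0}
side {'bottle': 0, 'yellow': 0, 'cup': 0, 'glass': 0}
```

View pics/d8.png

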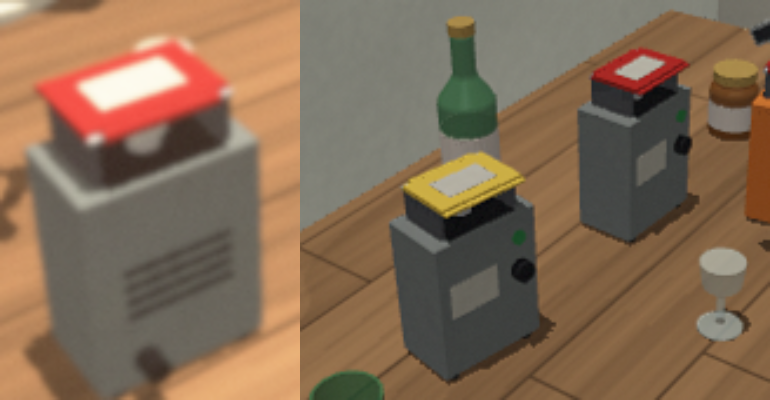

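The guard is shut and nothing else has moved. The toggle is hard to judge by eye here, so I'll compare pixels with the starting frame.

```bash
python3 - <<'E'
from h import *
S=grab_frame("scene");D=grab_frame("side");T=box(np.load("red.npy"))
def poly(a):
    L=a-.45;u=np.array([np.sin(L),0,np.cos(L)]);v=np.array([np.cos(L),0,-np.sin(L)]);P=[]
    for s in(4,32):
        for e in(-4.5,4.5):
            for y in(-12,12):P.append((T@np.r_[[2,y,170]+u*s+v*e-[0,y*0,0],1])[:3])
    return np.array(P)
for n,f,r in(("scene",S,(200,214,262,286)),("side",D,(164,180,332,362))):
    b=cv2.imread(f"pics/{n}0.png").astype(int).mean(2);a=f["color"].astype(int).mean(2)
    for q in(0,.45,.9):
        h=cv2.convexHull(proj(f,poly(q)).astype(np.float32));m=np.zeros(a.shape,np.uint8);cv2.fillConvexPoly(m,h.astype(np.int32),1)
        print(n,q,"bbox",h[:,0].min(0).round(1),h[:,0].max(0).round(1))
    print(n,"before\n",b[r[0]:r[1],r[2]:r[3]].astype(int),"\nnow\n",a[r[0]:r[1],r[2]:r[3]].astype(int)) if n=="scene" else print("side diff",np.argwhere(abs(a-b)[r[0]:r[1],r[2]:r[3]]>25).tolist())
E
```

```text
scene 0 bbox [262.8 192. ] [278.2 208.3]
scene 0.45 bbox [265.8 192.7] [278.8 209.4]
scene 0.9 bbox [267.3 196.2] [281.4 210.6]
scene before
 [[133 134 132 132 131 132 129 131 132 132 129 128 128 124 121 116 106 102
   95  88  83  70  66  62]
 [130 131 130 129 131 131 129 131 131 128 125 121 118 111 104  96  89  81
   74  71  64  60  56  53]
 [128 129 130 129 130 129 127 127 122 119 114 108 103  95  86  81  72  63
   59  57  55  49  52  51]
 [130 129 129 128 126 123 119 114 111 107 106 105 100  98  85  70  61  54
   48  48  48  48  48  49]
 [130 125 124 120 115 109 107 104 105 112 115 115 116 111 100  86  67  54
   50  50  49  50  50  47]
 [122 115 108 104  97  99 103 107 115 125 130 131 130 125 118 102  78  58
   48  48  50  51  51  49]
 [107  95  90  85  83  90 106 120 126 132 138 135 134 133 126 112  85  57
   51  48  48  51  47  50]
 [ 86  76  73  67  69  86 109 126 135 135 135 136 133 134 128 112  84  61
   51  50  51  50  50  45]
 [ 66  60  57  53  60  79 107 124 132 132 136 132 132 129 122 103  77  56
   49  49  50  48  46  48]
 [ 54  52  49  49  53  70  96 112 122 127 129 127
[... 1315 characters left out ...]
5 134 134 129 120 102  78  56
   51  50  49  47  49  49]
 [ 53  51  51  51  56  70  95 116 125 128 130 127 124 115 105  83  65  53
   51  49  47  46  49  49]
 [ 47  48  49  47  51  59  75  91 101 110 111 108 102  90  80  64  54  50
   47  48  49  49  48  47]
 [ 46  47  51  50  51  50  58  64  73  77  78  78  72  65  56  52  50  48
   49  50  49  48  51  53]
 [ 47  48  51  47  48  48  47  49  51  53  55  53  50  52  50  51  49  47
   50  49  51  55  61  72]
 [ 50  48  48  50  48  46  49  48  47  49  47  48  46  50  51  49  49  51
   52  61  68  77  90 107]]
side 0 bbox [338.8 160.5] [349.5 172.4]
side 0.45 bbox [338.1 158.9] [345.6 171.5]
side 0.9 bbox [334.3 158.8] [344.9 171.3]
side diff []
```

The new bright area extends to column 280–281. That matches a toggle at 0.9 rad (edge predicted at 281.4) and not one at half travel (278.8). Handing in.

```bash
python3 -c "
from h import *;tip()
from rig import sign_off;print(sign_off())"
```

```text
clock 15.58 tip box [-158.5   -0.3  286.8] al 0.597 yaw -0.024 F [-0.6 -1.   0.2] q [-0.61 -0.22  2.51  1.64  0.48 -0.43] open -0.0
the job is handed in; nothing more can be done
None
```

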